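# Wind the kiln timer to its stop and set it back to the rider

## Robot

A 6-joint arm with a two-finger parallel gripper is mounted at the origin on a cart in front of the work surface, level with it; the furniture and walls round the work are solid. World frame = base frame: x ahead of the robot, y to its left, z up, the work surface at z = 0. Lengths are in m, angles in rad, forces in N, time in s.
With the tool pointing down it reaches from about 0.4 to 0.925 m from the base axis. Payload 3.4 kg.
Tool frame: the origin (TCP) lies at the very end of the fingers, on their centre line; the grasp point (between the pads) lies 19 mm behind it; z points along the fingers, y is the line along which they close (so a half turn about z gives the same grasp; the last joint's range is limited). The gripper opens to 85 mm and grips with 20 to 120 N. Pads are 22 mm wide; open, the fingers measure 114 mm over their backs; the gripper's body (76 mm by 85 mm) begins 54 mm behind the grasp point. The pads swing forward as they close: fully open they stand 13 mm farther back than shut.
Start: joints at [1.111, 0.307, 1.506, -0, 1.328, -0.073], TCP at [0.217, 0.533, 0.231] pointing down, gripper open.
Joint ranges: [-3.12, 3.12], [-1.05, 2.28], [0.14, 2.33], [-1.42, 4.57], [0.1, 2.73], [-2.68, 2.68]. Speed limits (rad/s): [2.57, 2.57, 3.14, 3.14, 3.14, 3.14].

## Interface

Orientations are given as a unit quaternion [w, x, y, z].
In Python, from cell import r gives the robot as it stands.
- The arm moves only by the shell command python3 -m creep 'ROWS' [OPENING] [FORCE]. ROWS is text: rows parted by semicolons, each of 6 numbers parted by spaces: the shift along the world's x, y, z in mm, then the turn, a rotation vector about the world's x, y, z in degrees. A call has 1 to 12 rows; each row shifts and turns the commanded pose from where the row before left it; what a row does not reach is not made up. A row lasts 1/12 s, in which the tool goes at most 41.7 mm and 7.16 degrees, less where a joint would pass 70% of its speed; a pose out of reach is approached as far as the arm can. A call with a gripper value outside its range is refused whole. OPENING is the gripper command: -1 is fully open, 1 is shut, values between are in proportion, set as the call begins (- or left out, the last holds). The fingers move at their own pace and stop on an object; FORCE is the grip in N (left out, the last holds). Time passes only in rows, so rows that do not move let the fingers close. It gives the time, the measured TCP pose, the force, the opening and the grip force at its end, in the units of the state.
- r.get_state(): the state, without advancing time (a new reading comes with each control period).
- r.read_camera(name): name is "scene" or "top"; returns a dict with "img" (384x512x3 uint8, blue, green, red), "vertical_fov" (degrees; the focal length in pixels is half the picture's height over the tangent of half this angle, whatever the lens; pixels are square), "cx", "cy" (the principal point, pixels), "extrinsics" (4x4, takes a point from camera to world coordinates). Camera axes: x right, y down, z forward; pixel columns grow to the right and rows downward; lengths in m; the calibration is good to about 2 mm. A picture is of the moment at which its call begins. There is no depth.
- r.finish_job(): hands the job in; it is judged then, once.
Trained networks look in a picture, given as the dict that the camera call returned (one of the last four; its "shot" number tells which), for a name from the list of things; names that differ only in an ending like _2 or _b are one class to them, and where a whole thing is asked for, a point or a joint stands for the part that bears it (a point fixed in the world has none). Each returns a list of dicts, best first, with "p" (0 to 1); they miss things now and then, are a little off and sometimes report something else, mostly with a low value. They report only what shows in the picture. A call takes as long as a camera call. They do not tell look-alikes from the thing itself.
- r.masks_of(thing, picture): "pixels" (384x512 bool, what is visible of it) and "rect" ([left, top, right, bottom] in pixels, round what is visible of it).
- r.place_of(thing, picture): "location" ([column, row] in pixels: a listed point, or the origin of a listed thing).
The state is a dict: "t": time; "q": joint angles; "qvel": joint speeds; "tau": joint torques, N m; "tcp_pos": TCP position; "ee_rot": TCP orientation; "contact_force": force on the tool from outside, world axes, zero at the start; "moment": the same for the moment, N m; "opening": finger opening in m; "grip_force": force on a finger pad.
Only numpy, scipy, OpenCV 4.12 (cv2) and the standard library are available. Lean on these libraries where they do the work, as an engineer would, in place of code of your own. Each camera call takes 0.05 s, during which the arm holds its last target. There are 200 camera calls.

## Task

Set the bench timer for the next enamel firing: twist its black knob clockwise past the red top mark until you feel it come up firmly against the stop, without forcing it. Then turn it back down until the black hand points at the yellow rider, and let go of it. Leave the things around the timer where they are.

Things in the scene. Friction and masses are not known exactly. Their poses are not given: they have to be found in the camera images.
- timer: Timer screwed to the bench: dark foot plate 124 x 112 x 6 mm, green drum 104 mm across and 30 mm high, cream dial on top, brass bell (38 mm across, 29 mm high) 78 mm from the centre. Origin: centre of the underside, on the knob's axis; z up, x towards the red top mark and the bell. 11 ticks 0.17 rad apart, one a minute; zero is 1.70 rad anticlockwise (from above) of the top mark.
- knob_grip (a point): Grip point on the knob's vertical axis, 65 mm above the bench. Knob: black upright bar 44 mm long, 12 mm thick, top 76 mm above the bench, on a skirt 42 mm across whose top is at 42 mm. x: along the bar to its white-lined half; when released, within 0.05 rad of the hand's direction. z up. Clockwise from above winds it. Released, the hand stays where it is.
- knob (a joint): Twist of the knob clockwise of the hand, rad. It drives the hand through a spring of 1.0 N m per rad, so this is also its torque in N m. The hand's friction is 0.03 N m either way. The stop lies 0.10 to 0.70 rad past the top mark, differing between timers; there the hand halts and turning on only twists the spring. Firm against the stop: 0.2 to 0.35; over 0.42 either way is forcing.
- pointer_tip (a point): Point at the tip of the flat black hand under the knob, 41 mm from the axis, 32 mm above the bench; its x axis points outward along the hand.
- top_mark (a point): Inner part of the broad red tick, the top mark of the dial, 41 mm from the axis, 32 mm above the bench.
- rider_tip (a point): Point on the dial just inside the yellow rider, on its middle line, 41 mm from the axis, 32 mm above the bench. The rider is a stiff clip, 6 to 10 mm wide, on the dial's rim, reaching from 44 to 60 mm from the axis (top 34 mm above the bench), set somewhere between the 5- and 8-minute ticks.
- wax_ring: Bystander: green wax ring 30 mm across, 10 mm high. Origin at the centre of its underside.
- eraser: Bystander: blue and white eraser 23 x 52 x 12 mm. Origin at the centre of its underside.
- powder_jar_2: Bystander: small dark blue jar with a white cap, 40 mm across, 54 mm high. Origin at the centre of its underside.
Mind the look-alikes: they are no part of the job. Of the things that look like the timer, the middle-sized one is meant.

How it is judged:
On the way, in this order (a step that is already met when the one before it is completed fails the run):
1. the hand is past the red top mark and the knob is twisted firmly against the stop (twist over 0.18) (y of pointer_tip in the frame of timer below -0.002 m and x of pointer_tip in the frame of timer above 0.01 m and value of joint knob above 0.18 rad), for 0.1 s.
2. the hand is back at the rider (points within 3.5 mm) with the knob no longer twisted by more than 0.08 (horizontal distance between pointer_tip and rider_tip below 0.0035 m and value of joint knob between -0.08 and 0.08 rad), for 0.2 s.
At the end, for the whole second after the job is handed in: The hand points at the yellow rider (hand tip within 3.5 mm, about half a minute, of the rider's point) and the knob is free of load (twist within 0.08 rad) (all of step 2); the robot touches nothing.
It fails at once if the knob is forced: twisted more than 0.42 rad against the hand, either way (value of joint knob above 0.42 rad or value of joint knob below -0.42 rad).
It fails at once if a bystander is moved by more than 15 mm (distance of any of wax_ring, eraser, powder_jar_2 from where it was at the start of the episode above 0.015 m).
It also fails if it takes over 59 s, if anything falls off the work surface, if the arm or the gripper's body presses on something with over 40 N, if the wrist force passes 120 N, or if a joint passes its speed limit or range.

## Working session

There is one attempt and no reset: what is moved stays moved. The work goes in short steps, Python scripts to look and compute and a shell command to move; the robot and the scene stay as the last step left them, time stands still between calls to the robot, and variables do not carry over. Pictures are saved under pics/ and viewed, at most 10 in all, crops included, and the job is handed in when it is done.

```bash
ls; mkdir -p pics; cat > h.py <<'E'
import numpy as np, cv2
from cell import r
def ray(p,c):
    h,w=c["img"].shape[:2]; f=h/2/np.tan(np.radians(c["vertical_fov"])/2)
    E=np.array(c["extrinsics"]); d=E[:3,:3]@np.array([(p[0]-c["cx"])/f,(p[1]-c["cy"])/f,1]); return E[:3,3],d
def onz(p,c,z):
    o,d=ray(p,c); return o+d*(z-o[2])/d[2]
def proj(P,c):
    h,w=c["img"].shape[:2]; f=h/2/np.tan(np.radians(c["vertical_fov"])/2)
    E=np.array(c["extrinsics"]); q=E[:3,:3].T@(np.array(P)-E[:3,3]); return np.array([c["cx"]+f*q[0]/q[2],c["cy"]+f*q[1]/q[2]])
E
python3 - <<'E'
from h import *
np.set_printoptions(precision=3,suppress=True)
ims=[]
for n in("top","scene"):
    c=r.read_camera(n); ims.append(c["img"])
    print(n,c["vertical_fov"],np.array(c["extrinsics"])[:3,3])
    for t,z in(("timer",0),("knob_grip",.065),("pointer_tip",.032),("top_mark",.032),("rider_tip",.032),("wax_ring",0),("eraser",0),("powder_jar_2",0)):
        for d in r.place_of(t,c): print(t,round(d["p"],2),np.round(d["location"],1),onz(d["location"],c,z)[:2])
cv2.imwrite("pics/a.png",np.vstack(ims)[:, :] if 0 else cv2.resize(np.hstack(ims),(800,300)))
cv2.imwrite("pics/top.png",ims[0]);cv2.imwrite("pics/scene.png",ims[1])
E
```

```text
pics
top 46.86981006218609 [0.416 0.149 0.93 ]
timer 0.8 [321.8 170.7] [0.562 0.019]
timer 0.67 [157.2 182.8] [0.527 0.367]
timer 0.59 [352.4 258.2] [ 0.379 -0.047]
knob_grip 0.71 [329.3 166.7] [0.56  0.013]
knob_grip 0.57 [147.8 174.2] [0.536 0.371]
knob_grip 0.52 [351.1 263.8] [ 0.371 -0.03 ]
pointer_tip 0.71 [306.4 167.5] [0.563 0.055]
pointer_tip 0.68 [337.6 262.9] [ 0.371 -0.01 ]
pointer_tip 0.62 [127.4 194. ] [0.499 0.419]
pointer_tip 0.17 [315.3 150.9] [0.598 0.037]
top_mark 0.97 [354.8 243.6] [ 0.41  -0.045]
top_mark 0.94 [147.8 155.1] [0.58  0.381]
top_mark 0.63 [323.1 150.3] [0.599 0.021]
rider_tip 0.6 [345.3 246.3] [ 0.404 -0.025]
rider_tip 0.55 [131.8 161.1] [0.567 0.413]
rider_tip 0.47 [313.5 154.2] [0.591 0.041]
wax_ring 0.51 [267.2 170.9] [0.558 0.135]
eraser 0.52 [375.9 152.5] [ 0.604 -0.096]
powder_jar_2 0.82 [268.8 125.3] [0.657 0.134]
scene 49.137490099948785 [-0.116  0.636  0.531]
timer 0.8 [287.9 186.1] [0.568 0.011]
timer 0.62 [359.6 212.6] [ 0.379 -0.043]
timer 0.59 [168.2 244.3] [0.531 0.364]
knob_grip 0.74 [366.2 195. ] [ 0.356 -0.025]
knob_grip 0.62 [166.5 207.3] [0.564 0.344]
knob_grip 0.6 [286.9 160.1] [0.584 0.004]
pointer_tip 0.8 [350.6 207.4] [ 0.375 -0.002]
pointer_tip 0.77 [274.2 177. ] [0.581 0.046]
pointer_tip 0.76 [146.9 240.1] [0.528 0.407]
top_mark 0.9 [275.5 168.9] [0.612 0.016]
top_mark 0.82 [146.4 221.2] [0.588 0.381]
rider_tip 0.58 [272.9 180.1] [0.57  0.059]
rider_tip 0.56 [270.7 171. ] [0.61  0.034]
rider_tip 0.53 [138.8 224.6] [0.586 0.399]
rider_tip 0.51 [289.7 186.5] [0.523 0.046]
wax_ring 0.47 [251.3 204.2] [0.554 0.137]
eraser 0.45 [309.5 167.6] [ 0.61  -0.104]
powder_jar_2 0.66 [225.8 186.2] [0.659 0.138]
```

View pics/top.png

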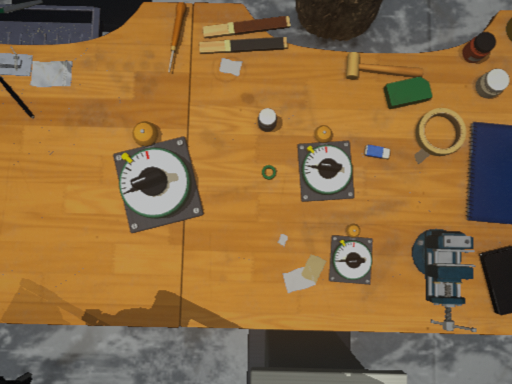

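View pics/scene.png

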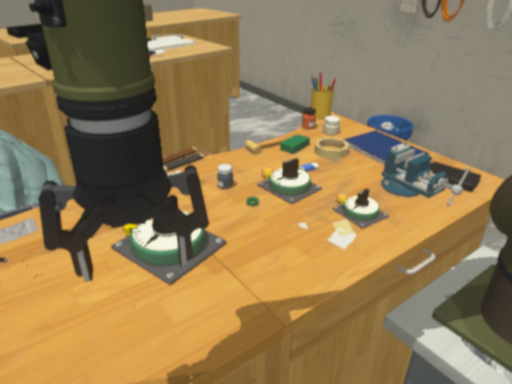

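Timer look-alikes in the top picture: large (157,183), middle (326,170), small (352,260). The drum should span about 51 px at this height. The middle one does, and it is the middle-sized of the three, so it is the timer meant. I'll confirm that in an enlarged crop and measure it.

```bash
python3 - <<'E'
from h import *
np.set_printoptions(precision=4,suppress=True)
c=r.read_camera("top"); im=c["img"]; hsv=cv2.cvtColor(im,cv2.COLOR_BGR2HSV)
x0,y0,x1,y1=285,115,395,210
H,S,V=[hsv[...,i].astype(int) for i in range(3)]
box=np.zeros(H.shape,bool); box[135:200,297:357]=1
def blob(m,nm,z):
    m=m&box; n,l,s,ce=cv2.connectedComponentsWithStats(m.astype(np.uint8))
    for i in range(1,n):
        if s[i,4]>=6: print(nm,s[i],ce[i],onz(ce[i],c,z)[:2])
dial=(S<70)&(V>150); blob(dial,"dial",.031)
blob((H>22)&(H<34)&(S>150)&(V>120),"yellow",.033)
blob(((H<8)|(H>172))&(S>120)&(V>80),"red",.032)
green=(H>60)&(H<95)&(S>80)&box; blob(green,"green",.030)
pts=np.argwhere((green))[:,::-1].astype(np.float32)
hull=cv2.convexHull(pts); e=cv2.fitEllipse(hull); print("drum",e,onz(e[0],c,.030)[:2])
cr=cv2.resize(im[y0:y1,x0:x1],None,fx=6,fy=6,interpolation=cv2.INTER_CUBIC)
cv2.imwrite("pics/crop1.png",cr)
s=r.get_state(); print(s["tcp_pos"],s["ee_rot"],s["t"],s["opening"],s["contact_force"])
E
```

```text
dial [ 305  146   46   46 1175] [327.7506 169.4434] [0.5598 0.0112]
yellow [307 146   7   7  29] [310.1034 148.7586] [0.6016 0.0482]
red [325 147   2   5   7] [325.7143 148.5714] [0.603  0.0159]
drum ((327.084228515625, 168.9373321533203), (47.49202346801758, 48.479671478271484), 133.15176391601562) [0.561  0.0124]
[0.2169 0.5325 0.2313] [-0.      0.1922  0.9814  0.    ] 0.95 0.08568286763105468 [ 0.6726 -0.6134  0.2297]
```

View pics/crop1.png

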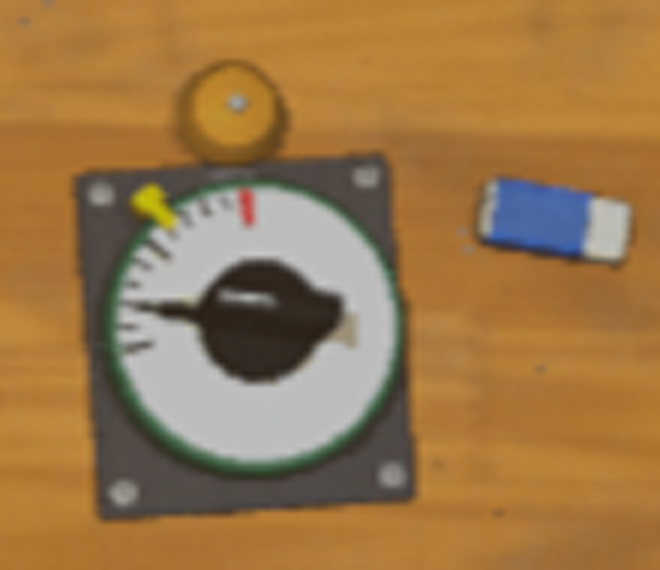

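The crop confirms it. The middle timer has its drum centre at crop (256,325), about (0.560, 0.0115). The red mark is at crop (247,208), the yellow rider at (152,205) and the hand tip at (130,308). The bar's white-lined half points along the hand. I'll move above it and turn the tool's closing line across the bar.

```bash
python3 -m creep '17 -26 -3 0 0 -3.8;17 -26 -3 0 0 -3.8;17 -26 -3 0 0 -3.8;17 -26 -3 0 0 -3.8;17 -26 -3 0 0 -3.8;17 -26 -3 0 0 -3.8;17 -26 -3 0 0 -3.8;17 -26 -3 0 0 -3.8;17 -26 -3 0 0 -3.8;17 -26 -3 0 0 -3.8' 0.0
python3 -m creep '17 -26 -3 0 0 -3.8;17 -26 -3 0 0 -3.8;17 -26 -3 0 0 -3.8;17 -26 -3 0 0 -3.8;17 -26 -3 0 0 -3.8;17 -26 -3 0 0 -3.8;17 -26 -3 0 0 -3.8;17 -26 -3 0 0 -3.8;17 -26 -3 0 0 -3.8;20 -27 -3 0 0 -3.8;0 0 0 0 0 0;0 0 0 0 0 0'
python3 - <<'E'
from h import *
np.set_printoptions(precision=4,suppress=True)
s=r.get_state(); print(s["q"],s["moment"],s["opening"])
from scipy.spatial.transform import Rotation as R
q=s["ee_rot"]; M=R.from_quat([q[1],q[2],q[3],q[0]]).as_matrix(); print("tool y deg",np.degrees(np.arctan2(M[1,1],M[0,1])),"z",M[:,2])
c=r.read_camera("scene")
for t,z in(("knob_grip",.065),("pointer_tip",.032)):
    for d in r.place_of(t,c): print(t,round(d["p"],2),np.round(d["location"],1),onz(d["location"],c,z)[:2])
p=proj([.56,.0115,.05],c).astype(int); a=max(p[1]-75,0); b=max(p[0]-90,0)
cv2.imwrite("pics/s2.png",cv2.resize(c["img"][a:a+130,b:b+180],None,fx=4,fy=4,interpolation=cv2.INTER_CUBIC))
print(b,a,proj([.56,.0115,.076],c))
E
```

```text
t: 1.78
tcp_pos: [0.3876, 0.2712, 0.2014]
ee_rot: [0.0, 0.503, 0.865, 0.0]
contact_force: [0.9, -0.3, -0.2]
opening: 0.0425
grip_force: 0.0
t: 2.78
tcp_pos: [0.5609, 0.01, 0.171]
ee_rot: [-0.0, 0.756, 0.654, 0.0]
contact_force: [-0.9, 0.1, -0.4]
opening: 0.043
grip_force: 0.0
[-0.0575  0.3402  1.6209  0.      1.1805  0.0874] [-0.0348 -0.0161  0.0568] 0.0430230980635785
tool y deg -8.308206580054032 z [-0.  0. -1.]
knob_grip 0.6 [289.1 161.1] [0.5766 0.0034]
knob_grip 0.55 [167.  209.4] [0.5559 0.347 ]
knob_grip 0.44 [364.4 192.8] [ 0.3643 -0.0287]
pointer_tip 0.91 [275.9 177.8] [0.575  0.0456]
pointer_tip 0.79 [148.2 242.7] [0.5189 0.4087]
pointer_tip 0.68 [353.2 208.8] [ 0.3673 -0.0024]
200 94 [291.3003 160.413 ]
```

View pics/s2.png

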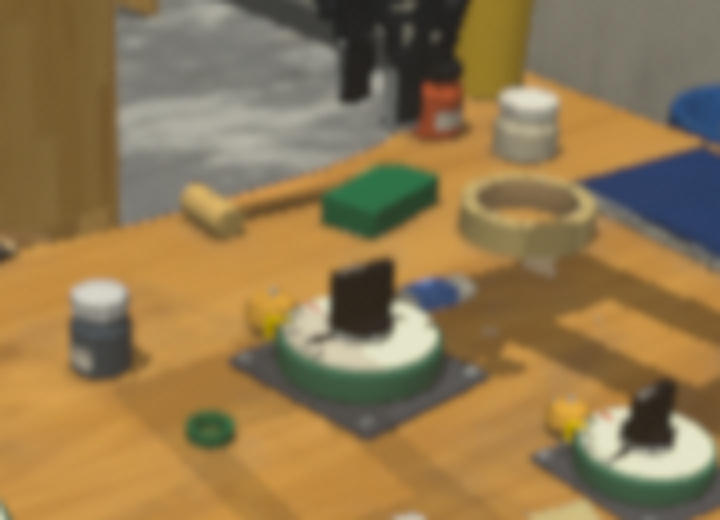

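The scene crop shows the knob's bar top centred at crop (363,265), full-picture (291,160), which matches the predicted (291.3,160.4). The gripper hangs above it and the surroundings are clear. I'll descend and close gently.

```bash
python3 -m creep '-0.5 1.5 -20 0 0 0;0 0 -20 0 0 0;0 0 -20 0 0 0;0 0 -20 0 0 0;0 0 -20 0 0 0;0 0 -12 0 0 0;0 0 -10 0 0 0;0 0 0 0 0 0;0 0 0 0 0 0'
cat > m.py <<'E'
from h import *
from scipy.spatial.transform import Rotation as R
np.set_printoptions(precision=3,suppress=True)
F=[];T=[]
for i in range(4):
    s=r.get_state(); F.append(s["contact_force"]);T.append(s["moment"])
    if i<3: r.read_camera("top")
q=s["ee_rot"]; M=R.from_quat([q[1],q[2],q[3],q[0]]).as_matrix()
print("t",s["t"],"tcp",np.array(s["tcp_pos"]),"bar deg",np.degrees(np.arctan2(M[1,0],M[0,0])),"F",np.mean(F,0),"M",np.mean(T,0),"Mz",np.array(T)[:,2],"q6",s["q"][5],"open",s["opening"],s["grip_force"])
E
python3 m.py
```

```text
t: 3.68
tcp_pos: [0.5589, 0.0138, 0.0493]
ee_rot: [-0.0, 0.755, 0.655, -0.0]
contact_force: [-1.3, 0.1, 0.1]
opening: 0.0429
grip_force: 0.0
t 3.8333 tcp [0.56  0.013 0.05 ] bar deg 81.86635296161948 F [-0.376  0.123  0.016] M [-0.019 -0.    -0.007] Mz [-0.015  0.048 -0.018 -0.045] q6 0.0902241143887246 open 0.04302769246176957 0.0
```

```bash
python3 -m creep '0 0 0 0 0 0;0 0 0 0 0 0;0 0 0 0 0 0;0 0 0 0 0 0;0 0 0 0 0 0;0 0 0 0 0 0;0 0 0 0 0 0;0 0 0 0 0 0' 1 40; python3 m.py
```

```text
t: 4.5
tcp_pos: [0.5616, 0.0127, 0.0503]
ee_rot: [0.002, 0.756, 0.655, 0.001]
contact_force: [4.1, -2.3, 4.8]
opening: 0.0112
grip_force: 43.5
t 4.65 tcp [0.562 0.013 0.05 ] bar deg 81.83994842752654 F [ 4.715 -2.08   5.468] M [-0.264 -0.822  0.056] Mz [0.043 0.023 0.077 0.08 ] q6 0.09020497751307793 open 0.011493168608799662 43.49373757839203
```

```bash
python3 -m creep '0 0 0 0 0 -3;0 0 0 0 0 -5;0 0 0 0 0 -5;0 0 0 0 0 -5;0 0 0 0 0 -5;0 0 0 0 0 -3;0 0 0 0 0 0;0 0 0 0 0 0'; python3 m.py
```

```text
t: 5.32
tcp_pos: [0.5618, 0.0128, 0.0503]
ee_rot: [0.001, 0.884, 0.468, 0.002]
contact_force: [5.2, -1.8, 5.8]
opening: 0.0114
grip_force: 43.5
t 5.4667 tcp [0.562 0.013 0.05 ] bar deg 55.83384755222443 F [ 4.655 -1.86   5.364] M [-0.187 -0.863  0.022] Mz [ 0.019 -0.001  0.014  0.055] q6 0.5440266264939326 open 0.011364429450282942 43.50540339946747
```

```bash
python3 -m creep '1 -0.5 0.5 0 0 -3;0 0 0 0 0 -5;0 0 0 0 0 -5;0 0 0 0 0 -5;0 0 0 0 0 -5;0 0 0 0 0 -5;0 0 0 0 0 -5;0 0 0 0 0 -5;0 0 0 0 0 -3;0 0 0 0 0 -3;0 0 0 0 0 0;0 0 0 0 0 0'; python3 m.py
```

```text
t: 6.47
tcp_pos: [0.5622, 0.0126, 0.0504]
ee_rot: [0.0, 0.995, 0.104, 0.002]
contact_force: [4.8, -0.2, 2.9]
opening: 0.0113
grip_force: 43.2
t 6.6167 tcp [0.562 0.013 0.05 ] bar deg 11.906055690402042 F [ 4.943 -0.284  2.996] M [ 0.029 -1.008  0.036] Mz [ 0.008 -0.009  0.124  0.023] q6 1.3097387642312095 open 0.011013510151923039 43.19131135940552
```

```bash
sed -i 's/range(4)/range(7)/;s/i<3/i<6/' m.py; python3 -m creep '0 0 0 0 0 -4;0 0 0 0 0 -4;0 0 0 0 0 -4;0 0 0 0 0 0;0 0 0 0 0 0'; python3 m.py
```

```text
t: 7.03
tcp_pos: [0.5623, 0.0125, 0.0504]
ee_rot: [-0.0, 1.0, -0.001, 0.002]
contact_force: [5.4, 0.1, 2.7]
opening: 0.0112
grip_force: 43.2
t 7.3333 tcp [0.562 0.013 0.05 ] bar deg -0.09783548452598892 F [ 5.323 -0.296  3.408] M [ 0.017 -1.067  0.041] Mz [0.016 0.068 0.073 0.056 0.017 0.005 0.054] q6 1.5192156656953182 open 0.011261066990173357 43.16266894340515
```

```bash
python3 -m creep '0 0 0 0 0 -3;0 0 0 0 0 -3;0 0 0 0 0 0;0 0 0 0 0 0'; python3 m.py
```

```text
t: 7.67
tcp_pos: [0.5624, 0.0125, 0.0504]
ee_rot: [-0.0, 0.999, -0.053, 0.002]
contact_force: [4.5, -0.2, 3.0]
opening: 0.0107
grip_force: 43.1
t 7.9667 tcp [0.562 0.012 0.05 ] bar deg -6.091860104524511 F [ 5.278 -0.617  2.876] M [-0.018 -1.073  0.021] Mz [ 0.077  0.019 -0.021  0.03  -0.004  0.019  0.027] q6 1.623901007859541 open 0.011184745598611339 43.14575135707855
```

```bash
python3 -m creep '0 0 0 0 0 -3;0 0 0 0 0 -3;0 0 0 0 0 0;0 0 0 0 0 0'; python3 m.py
```

```text
t: 8.3
tcp_pos: [0.5624, 0.0125, 0.0504]
ee_rot: [-0.0, 0.994, -0.105, 0.002]
contact_force: [5.0, -0.1, 3.1]
opening: 0.0114
grip_force: 43.1
t 8.6 tcp [0.562 0.012 0.05 ] bar deg -12.091379543524063 F [ 5.223 -0.534  2.523] M [-0.031 -1.094  0.023] Mz [0.012 0.037 0.017 0.026 0.033 0.016 0.019] q6 1.7285943221375442 open 0.011154406511938799 43.13418209552765
```

```bash
python3 -m creep '0 0 0 0 0 -2.5;0 0 0 0 0 -2.5;0 0 0 0 0 0;0 0 0 0 0 0'; python3 m.py
```

```text
t: 8.93
tcp_pos: [0.5624, 0.0124, 0.0504]
ee_rot: [-0.0, 0.989, -0.149, 0.002]
contact_force: [5.8, -1.1, 2.5]
opening: 0.0115
grip_force: 43.1
t 9.2333 tcp [0.562 0.012 0.05 ] bar deg -17.083640696132328 F [ 5.491 -0.947  2.858] M [-0.066 -1.092  0.046] Mz [0.033 0.027 0.085 0.057 0.01  0.026 0.083] q6 1.8158377581777212 open 0.011092936370541519 43.10687720775604
```

```bash
python3 -m creep '0 0 0 0 0 -2.5;0 0 0 0 0 -2.5;0 0 0 0 0 0;0 0 0 0 0 0'; python3 m.py
```

```text
t: 9.57
tcp_pos: [0.5624, 0.0124, 0.0503]
ee_rot: [-0.0, 0.982, -0.191, 0.002]
contact_force: [5.4, -0.9, 2.6]
opening: 0.0111
grip_force: 43.1
t 9.8667 tcp [0.562 0.012 0.05 ] bar deg -22.07174202344664 F [ 5.467 -0.831  2.737] M [-0.105 -1.117  0.13 ] Mz [0.145 0.125 0.138 0.125 0.115 0.131 0.132] q6 1.9029473117519904 open 0.011243901307690604 43.11001718044281
```

The torque has risen to 0.13 N m, so the hand is on the stop. It needs about 8° more.

```bash
python3 -m creep '0 0 0 0 0 -2.5;0 0 0 0 0 -2.5;0 0 0 0 0 0;0 0 0 0 0 0'; python3 m.py
```

```text
t: 10.2
tcp_pos: [0.5624, 0.0123, 0.0504]
ee_rot: [-0.0, 0.972, -0.234, 0.002]
contact_force: [4.4, -1.2, 2.7]
opening: 0.0114
grip_force: 43.1
t 10.5 tcp [0.562 0.012 0.05 ] bar deg -27.05391945621926 F [ 5.221 -0.808  2.704] M [-0.119 -1.127  0.216] Mz [0.198 0.276 0.181 0.219 0.224 0.206 0.205] q6 1.9900536121313848 open 0.01106444193146012 43.138664960861206
```

```bash
python3 -m creep '0 0 0 0 0 -2;0 0 0 0 0 -1.5;0 0 0 0 0 0;0 0 0 0 0 0;0 0 0 0 0 0'; python3 m.py; python3 - <<'E'
from h import *
c=r.read_camera("scene"); p=proj([.56,.0115,.04],c).astype(int)
for t,z in(("rider_tip",.032),("top_mark",.032),("pointer_tip",.032)):
    for d in r.place_of(t,c): print(t,round(d["p"],2),np.round(d["location"],1),onz(d["location"],c,z)[:2])
cv2.imwrite("pics/s3.png",cv2.resize(c["img"][p[1]-45:p[1]+45,p[0]-60:p[0]+60],None,fx=6,fy=6,interpolation=cv2.INTER_CUBIC))
E
```

```text
t: 10.92
tcp_pos: [0.5624, 0.0123, 0.0504]
ee_rot: [-0.0, 0.965, -0.263, 0.002]
contact_force: [4.7, -2.1, 3.5]
opening: 0.0113
grip_force: 43.2
t 11.2167 tcp [0.562 0.012 0.05 ] bar deg -30.543800628300446 F [ 5.398 -1.188  2.581] M [-0.129 -1.127  0.259] Mz [0.287 0.276 0.252 0.235 0.24  0.26  0.266] q6 2.051009819564766 open 0.01090604942728748 43.1762570142746
rider_tip 0.61 [136.4 223.8] [0.59142066 0.40150887]
rider_tip 0.6 [272.  172.2] [0.60350708 0.03494164]
top_mark 0.82 [148.  220.7] [0.58782512 0.37769952]
top_mark 0.7 [351.3 198.2] [ 0.39990752 -0.03263672]
top_mark 0.66 [277.8 171.6] [0.59741511 0.0209773 ]
pointer_tip 0.73 [149.1 241.4] [0.52168478 0.40555705]
pointer_tip 0.72 [280.  168.3] [0.60804032 0.00484478]
pointer_tip 0.61 [355.  209.5] [ 0.36312374 -0.00341533]
```

View pics/s3.png

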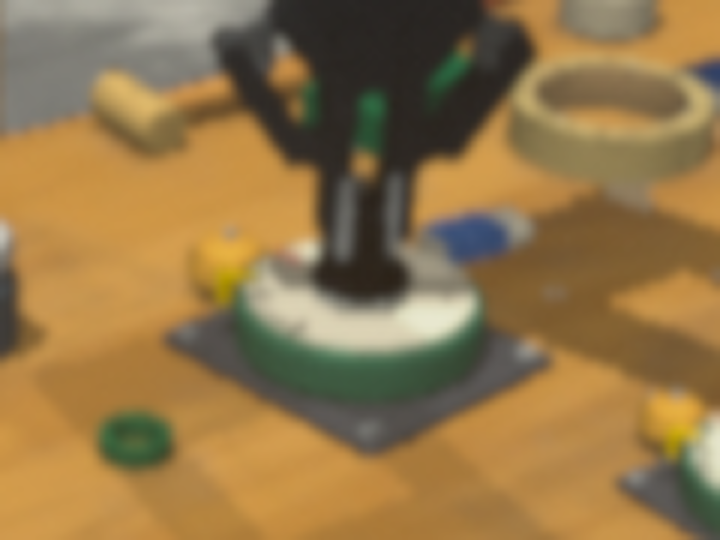

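The gripper holds the bar, twisted 0.26 N m firmly against the stop. The rider (crop (232,285)) stays put and the hand is past the red mark. The rider's direction is about 41.5°, and the bar leads the hand by about 1.7° of friction on the way back, so I'll turn back about 73.5°.

```bash
python3 -m creep '0 0 0 0 0 3;0 0 0 0 0 5;0 0 0 0 0 5;0 0 0 0 0 5;0 0 0 0 0 5;0 0 0 0 0 5;0 0 0 0 0 5;0 0 0 0 0 5;0 0 0 0 0 5;0 0 0 0 0 5;0 0 0 0 0 5;0 0 0 0 0 3'
python3 -m creep '0 0 0 0 0 4;0 0 0 0 0 4;0 0 0 0 0 4;0 0 0 0 0 3;0 0 0 0 0 2;0 0 0 0 0 0;0 0 0 0 0 0;0 0 0 0 0 0'; python3 m.py
```

```text
t: 12.42
tcp_pos: [0.5621, 0.0126, 0.0504]
ee_rot: [0.0, 0.975, 0.222, 0.002]
contact_force: [5.6, -0.1, 2.9]
opening: 0.0112
grip_force: 43.2
t: 13.08
tcp_pos: [0.562, 0.0126, 0.0503]
ee_rot: [0.0, 0.933, 0.361, 0.001]
contact_force: [6.2, 0.8, 3.1]
opening: 0.0114
grip_force: 43.2
t 13.3833 tcp [0.562 0.013 0.05 ] bar deg 42.342625522961534 F [ 5.086 -0.15   3.395] M [ 0.04  -0.937 -0.015] Mz [ 0.031 -0.015 -0.068 -0.017 -0.083  0.02   0.027] q6 0.7785073012858699 open 0.011383978887820733 43.22492301464081
```

```bash
python3 -m creep '0 0 0 0 0 1;0 0 0 0 0 0;0 0 0 0 0 0'; python3 -m creep '0 0 0 0 0 0;0 0 0 0 0 0;0 0 0 0 0 0;0 0 0 0 0 0;0 0 10 0 0 0;0 0 20 0 0 0;0 0 25 0 0 0;0 0 25 0 0 0;0 0 25 0 0 0;0 0 25 0 0 0' 0.0; python3 -m creep '0 -20 10 0 0 0;0 -30 0 0 0 0;0 -30 0 0 0 0;0 -30 0 0 0 0;0 -30 0 0 0 0;0 -30 0 0 0 0;0 -20 0 0 0 0;0 0 0 0 0 0;0 0 0 0 0 0'
python3 - <<'E'
from h import *
c=r.read_camera("top"); s=r.get_state(); print(s["contact_force"])
for t,z in(("pointer_tip",.032),("rider_tip",.032),("timer",0)):
    for d in r.place_of(t,c): print(t,round(d["p"],2),np.round(d["location"],1),onz(d["location"],c,z)[:2])
C=np.array([.5608,.012])
cr=cv2.resize(c["img"][135:205,295:360],None,fx=8,fy=8,interpolation=cv2.INTER_CUBIC)
cv2.imwrite("pics/end.png",cr)
E
```

```text
t: 13.63
tcp_pos: [0.562, 0.0126, 0.0503]
ee_rot: [0.0, 0.929, 0.369, 0.001]
contact_force: [4.7, -0.5, 3.8]
opening: 0.011
grip_force: 43.2
t: 14.47
tcp_pos: [0.5596, 0.0126, 0.1815]
ee_rot: [-0.0, 0.929, 0.369, -0.0]
contact_force: [1.3, -0.8, -0.4]
opening: 0.0428
grip_force: 0.0
t: 15.22
tcp_pos: [0.5598, -0.1783, 0.19]
ee_rot: [-0.0, 0.93, 0.368, -0.0]
contact_force: [-0.8, 0.0, -0.3]
opening: 0.0427
grip_force: 0.0
[-0.0679003   0.40548477 -0.37780067]
pointer_tip 0.96 [315.9 151.4] [0.5965809  0.03607698]
pointer_tip 0.82 [127.  191.6] [0.50394691 0.41985235]
pointer_tip 0.47 [338.7 262. ] [ 0.37237061 -0.01239331]
rider_tip 0.51 [315.9 152.9] [0.59345028 0.03603974]
rider_tip 0.45 [342.1 243. ] [ 0.4104739  -0.01899178]
rider_tip 0.42 [132.5 158.4] [0.57265383 0.41225514]
timer 0.87 [157.7 181.7] [0.5297047  0.36578691]
timer 0.77 [323.9 172.9] [0.5571756 0.0145206]
timer 0.68 [353.3 257.5] [ 0.38082939 -0.04849882]
```

View pics/end.png

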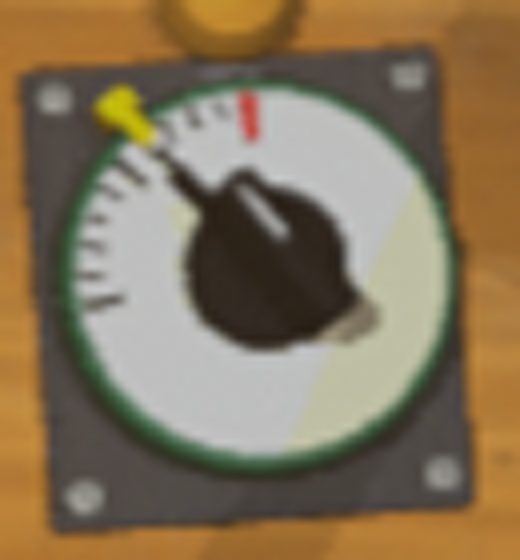

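The hand tip at crop (158,153) points straight at the rider's inner end at (150,140): 40.2° against 39.5° from the centre. The gripper is well clear and touches nothing, so I'm handing in.

```bash
python3 -c "
from cell import r
print(r.finish_job())"
```

```text
the job is handed in; nothing more can be done
None
```

The middle-sized timer's knob was wound to about 0.26 N m against the stop, then turned back so the hand points at the yellow rider to within about 1° and released; the job is handed in, but no verdict came back.

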